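# Load the reagent bay and hold the recessed reset

### The arm

A 6-joint arm with a two-finger parallel gripper is mounted at the origin on the work surface. World frame = base frame: x ahead of the robot, y to its left, z up, the work surface at z = 0. Lengths are in m, angles in rad, forces in N, time in s.
With the tool pointing down it reaches from about 0.425 to 1.125 m from the base axis. Payload 14.9 kg.
Tool frame: the origin (TCP) lies midway between the tips of the shut fingers; the grasp point (between the pads) lies pinch_z behind it (pinch_z is the distance from the TCP to the grasp point, in m); z points along the fingers, y is the line along which they close (so a half turn about z gives the same grasp; the last joint's range is limited). The gripper opens to 91 mm and grips with 3 to 60 N. Pads are 32 mm wide; open, the fingers measure 118 mm over their backs; the gripper's body (76 mm by 178 mm) begins 60 mm behind the grasp point.
Start: joints at [1.143, 0.379, 1.734, -0, 1.028, -0.033], TCP at [0.269, 0.646, 0.214] pointing down, gripper open.
Joint ranges: [-2.77, 2.77], [-0.74, 2.19], [0, 2.66], [-1.06, 4.2], [0.31, 2.87], [-3.08, 3.08]. Speed limits (rad/s): [1.89, 1.89, 2.39, 3.14, 3.14, 3.14].

### API

Orientations are given as a unit quaternion [x, y, z, w].
In Python, from bench import * gives the robot as it stands.
- The arm moves only by the shell command python3 -m jog 'ROWS' [FORCE]. ROWS is JSON, one flat list of numbers, 7 for each row, row after row: the turn, a rotation vector about the world's x, y, z in degrees, then the shift along the world's x, y, z in m, then the closure in counts, from 0 (fully open) to 255 (shut). A call has 1 to 20 rows; each row is the pose to reach, as a shift and turn from the pose commanded when the call began; what a row does not reach only later rows make up. A row lasts 1/8 s, in which the tool goes at most 62.5 mm and 10.7 degrees, less where a joint would pass 70% of its speed; a pose out of reach is approached as far as the arm can. A call with a gripper value outside its range is refused whole. The fingers move at their own pace and stop on an object; FORCE is the grip in N (left out, the last holds). Time passes only in rows, so rows that repeat a pose let the fingers close. It gives the time, the measured TCP pose, the force, the opening and the grip force at its end, in the units of the state.
- read_state(): the state, without advancing time (a new reading comes with each control period).
- read_camera(name): name is "scene" or "top"; returns (picture, depth): 400x640x3 uint8, red, green, blue; 400x640 float32, m along the optical axis (not along the pixel's ray), 0 where there is no reading.
- camera_info(name): a dict with "mtx" (3x3 intrinsics, pixels), "distortion" ([k1, k2, p1, p2, k3] as OpenCV has them; the pictures are not rectified), "position" and "orientation" of the camera in the world. Camera axes: x right, y up, looking along -z (the intrinsics and any distortion apply to the point x, -y, -z); pixel columns grow to the right and rows downward; lengths in m; the calibration is good to about 2 mm. A picture is of the moment at which its call begins. camera_info takes no time and is no camera call.
- job_done(): hands the job in; it is judged then, once.
The state is a dict: "time_s": time; "joints": joint angles; "joint_velocities": joint speeds; "joint_torque": joint torques, N m; "tcp_pos": TCP position; "tool_rot": TCP orientation; "contact_force": force on the tool from outside, world axes, zero at the start; "wrist_torque": the same for the moment, N m; "finger_gap": opening from 0.0 (shut) to 1.0 (fully open); "grip_force": force on a finger pad.
Only numpy, scipy, OpenCV 4.12 (cv2) and the standard library are available. Lean on these libraries where they do the work, as an engineer would, in place of code of your own. Each camera call takes 0.05 s, during which the arm holds its last target. There are 200 camera calls.

### The job

Load the analyser: set the tall round jar and the upright rectangular cartridge down (do not drop them) into the reagent bay next to the flask that is already there, so that all three stand upright on the bay floor and are let go. Then take the square-handled stylus from the tool stand, reach its pin down through the round aperture in the metal plate on the deck and press the recessed reset button fully down, and finish while still holding the stylus with the button held down. Leave everything else on the bench where it is.

Things in the scene. Friction and masses are not known exactly. Their poses are not given: they have to be found in the camera images.
- bay (a point): Centre of the bay floor. The bay is an open pocket with a black floor in the analyser's white deck (a fixed instrument 130 x 360 mm, 55 mm high). Inside it is 54 mm along x and 166 mm along y; floor 15 mm above the bench, rim 40 mm above the floor. x, y turn with the instrument; z up. Three containers fit in a row along y; the flask already stands at the +y end
- aperture (a point): Centre of the mouth of the round aperture, 16 mm wide, slightly chamfered, in the bare metal plate (54 x 50 mm, 12 mm thick, flush with the deck) at the end of the instrument away from the flask: 200 mm from the bay centre along the bay's -y, 55 mm above the bench; axes as the bay's. The reset button lies straight below, its top 30 mm below the mouth
- reset (a joint): The recessed reset button, a round white button 22 mm across in the well below the aperture: 0 = up, 0.006 m = fully down. Its spring takes about 1.5 N to start and 5 N to be fully down, and it springs back when let go
- reset_top (a point): Centre of the reset button's upper face
- jar_center (a point): Centre of the tall round jar: amber glass body 48 mm in diameter with a white screw lid 44 mm in diameter, 95 mm tall in all; the lid takes up the top 22 mm. About 160 g. z is up along the jar; at the start it stands on the bench
- cartridge_center (a point): Centre of the reagent cartridge: plain white upright block with a paper band, 46 mm along its x, 56 mm along its y, 105 mm tall. About 200 g. It fits the bay only with its 46 mm side across the bay (its x along the bay's x, either way round). At the start it stands on the bench
- flask_center (a point): Centre of the flask that already stands in the bay at its +y end: grey square body 46 x 46 mm, 75 mm tall, with a white cap 28 mm in diameter up to 90 mm. Loose; it may be nudged but must stay standing in the bay
- stylus_grip (a point): Centre of the stylus's handle: an upright metal bar 16 x 16 mm square (x, y across its flats), 60 mm long, with a round knob 12 mm wide, 4 mm high on top. Below it a steel pin 7 mm thick, 60 mm long; its tip is 90 mm below this point. About 60 g. At the start the pin hangs in either hole of the tool stand, the handle resting on the stand: lift it at least 60 mm to free it
- stylus_tip (a point): Tip of the stylus's pin, 90 mm below the centre of its handle; z points from tip to handle
- stand_top (a point): Centre of the top of the tool stand, a fixed grey block 50 mm along its x, 100 mm along its y, 65 mm high, with two holes at y = -28 and +28 mm: the stylus in one, a marker in the other
- marker_center (a point): Centre of the round marker standing in the other hole of the stand, 20 to 22 mm in diameter, its top 45 mm above the stand: leave alone
- petri: Petri dish, 63 mm across, 15 mm high, origin under its centre: leave alone
- squat_jar: Squat amber jar, 72 mm across, 56 mm high, origin under its centre: leave alone
- slide_box: Flat grey slide box 85 x 175 mm, 35 mm high, origin under its centre: leave alone
- beaker: Glass beaker 72 mm across, 85 mm high, origin under its centre: leave alone
- tip_box: Box with a white lid, 87 x 122 mm, 57 mm high, origin under its centre: leave alone

How it is judged:
On the way, in this order (a step that is already met when the one before it is completed fails the run):
1. jar and cartridge stand upright on the bay floor beside the flask, let go (x of jar_center in the frame of bay between -0.012 and 0.012 m and y of jar_center in the frame of bay between -0.07 and 0.07 m and z of jar_center in the frame of bay between 0.0415 and 0.0535 m and angle between each of jar_center, cartridge_center, flask_center's own z axis and vertical below 0.1 rad and x of cartridge_center in the frame of bay between -0.012 and 0.012 m and y of cartridge_center in the frame of bay between -0.07 and 0.07 m and z of cartridge_center in the frame of bay between 0.0465 and 0.0585 m and x of flask_center in the frame of bay between -0.012 and 0.012 m and y of flask_center in the frame of bay between -0.07 and 0.07 m and z of flask_center in the frame of bay between 0.039 and 0.051 m and contact force between the fingers and jar below 0.1 N and contact force between the fingers and cartridge below 0.1 N and contact force between the fingers and flask below 0.1 N), for 0.2 s.
2. the stylus, held in the fingers, presses the reset button down through the aperture (value of joint reset above 0.004 m and contact force between stylus and reset above 2 N and contact force between the fingers and stylus above 1 N and horizontal distance between stylus_tip and aperture below 0.01 m and z of stylus_tip in the frame of aperture below -0.03 m), for 0.2 s.
At the end, for the whole second after the job is handed in: Jar, cartridge and flask stand in the bay (base within 6 mm of its floor, tilt under 0.1 rad), let go; the stylus, gripped by the fingers, reaches at least 30 mm below the aperture and pushes the button with over 2 N, at least 4 of its 6 mm down, through the last second (all of step 1 and all of step 2); the arm keeps its last pose, push and grip.
It fails at once if a bystander is disturbed (moved more than 30 mm) (distance of any of marker_center, petri, squat_jar, slide_box, beaker, tip_box from where it was at the start of the episode above 0.03 m).
It fails at once if the jar or the cartridge is dropped (falls freely from more than about 25 mm) ((linear speed of jar above 0.7 m/s and contact force between the fingers and jar below 0.05 N) or (linear speed of cartridge above 0.7 m/s and contact force between the fingers and cartridge below 0.05 N)).
It also fails if it takes over 69 s, if anything falls off the work surface, if the arm or the gripper's body presses on something with over 40 N, if the wrist force passes 120 N, or if a joint passes its speed limit or range.

## Working session

There is one attempt and no reset: what is moved stays moved. The work goes in short steps, Python scripts to look and compute and a shell command to move; the robot and the scene stay as the last step left them, time stands still between calls to the robot, and variables do not carry over. Pictures are saved under pics/ and viewed, at most 10 in all, crops included, and the job is handed in when it is done.

```bash
mkdir -p pics; cat > h.py <<'E'
from bench import *
import numpy as np, cv2
from scipy.spatial.transform import Rotation as R
def grab(n):
    im,d=read_camera(n); np.savez('pics/'+n+'.npz',im=im,d=d); return im,d
def pts(n,uv,d=None,z=None):
    "pixels -> world, by depth or on plane z"
    c=camera_info(n); q=R.from_quat(c['orientation']); p=np.array(c['position'])
    uv=np.array(uv,float).reshape(-1,1,2)
    r=cv2.undistortPoints(uv,np.array(c['mtx']),np.array(c['distortion'])).reshape(-1,2)
    v=q.apply(np.c_[r[:,0],-r[:,1],-np.ones(len(r))])
    if z is not None: s=(z-p[2])/v[:,2]
    else: s=np.array([d[int(round(b)),int(round(a))] for a,b in uv.reshape(-1,2)])
    return p+v*s[:,None]
def proj(n,P):
    c=camera_info(n); q=R.from_quat(c['orientation'])
    v=q.inv().apply(np.atleast_2d(P)-np.array(c['position']))*[1,-1,-1]
    return cv2.projectPoints(v,np.zeros(3),np.zeros(3),np.array(c['mtx']),np.array(c['distortion']))[0].reshape(-1,2)
E
python3 - <<'E'
from h import *
for n in('scene','top'):
    im,d=grab(n); cv2.imwrite(f'pics/{n}0.png',cv2.resize(im[:,:,::-1],(800,500)))
    c=camera_info(n); print(n,c['position'],c['orientation'],c['mtx'])
print(read_state())
import bench; print([k for k in dir(bench) if 'pinch' in k], getattr(bench,'pinch_z',None))
E
```

```text
scene [1.32845045 0.67333152 0.802623  ] [0.19374744 0.40724671 0.81375148 0.36663411] [[444.10221817   0.         322.56500622]
 [  0.         444.10221817 203.85267027]
 [  0.           0.           1.        ]]
top [0.49522642 0.05069728 1.33987508] [ 0.02547321 -0.03066429 -0.70621842  0.70687082] [[395.37615143   0.         312.93574891]
 [  0.         395.37615143 198.70121094]
 [  0.           0.           1.        ]]
{'time_s': 0.1, 'joints': array([ 1.14270685e+00,  3.79321966e-01,  1.73470162e+00, -6.88508855e-06,
        1.02849199e+00, -3.32973329e-02]), 'joint_velocities': array([-0.00196829,  0.00018269, -0.00161274, -0.00038674, -0.00069602,
       -0.00078171]), 'joint_torque': array([-5.16352564e-03, -7.65046692e+01, -4.35290408e+01,  6.50732126e-02,
        3.99035204e-02, -4.33906189e-05]), 'tcp_pos': array([0.26909601, 0.64584377, 0.21338801]), 'tool_rot': array([ 1.96114871e-01,  9.80580820e-01, -4.49909551e-04, -1.02644449e-04]), 'contact_force': array([-0.41898939,  0.33015331,  0.6982067 ]), 'wrist_torque': array([-0.01164296, -0.00468988,  0.04072806]), 'grip_force': 0.0, 'finger_gap': 1.0005529769300225}
['pinch_z'] 0.0188
```

View pics/scene0.png

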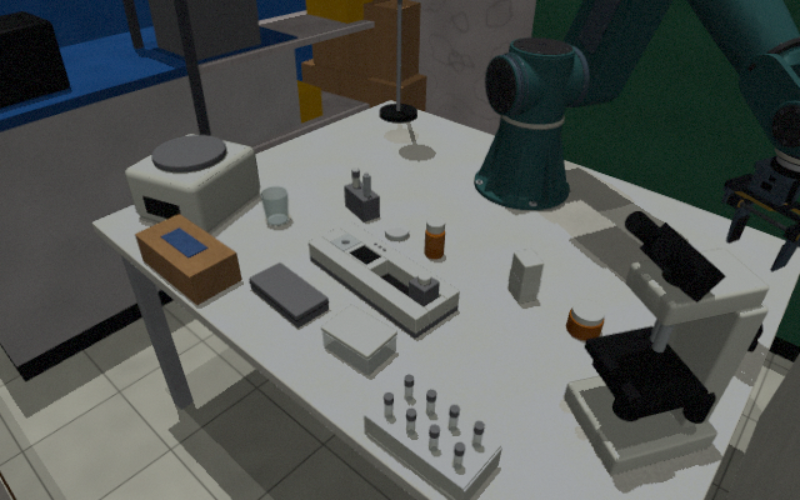

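View pics/top0.png

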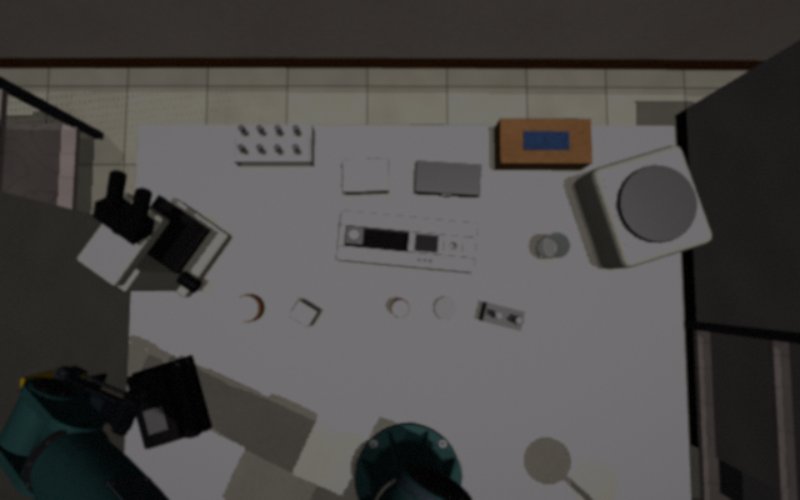

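```bash
python3 - <<'E'
from h import *
def crop(n,x0,y0,x1,y1,s,out):
    im=np.load(f'pics/{n}.npz')['im'][y0:y1,x0:x1,::-1]
    im=np.clip(im.astype(float)*2.0,0,255).astype(np.uint8)
    cv2.imwrite(out,cv2.resize(im,None,fx=s,fy=s,interpolation=cv2.INTER_CUBIC))
crop('top',225,160,425,270,4,'pics/tc.png')
crop('scene',240,120,440,270,4,'pics/sc.png')
E
```

```text
(no output)
```

View pics/tc.png

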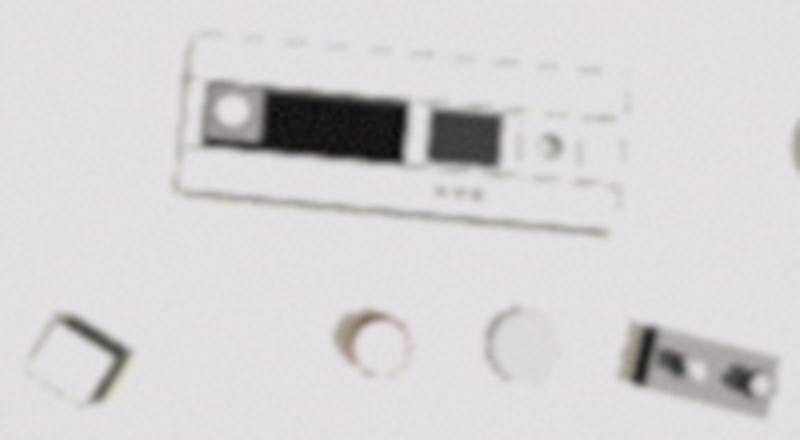

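View pics/sc.png

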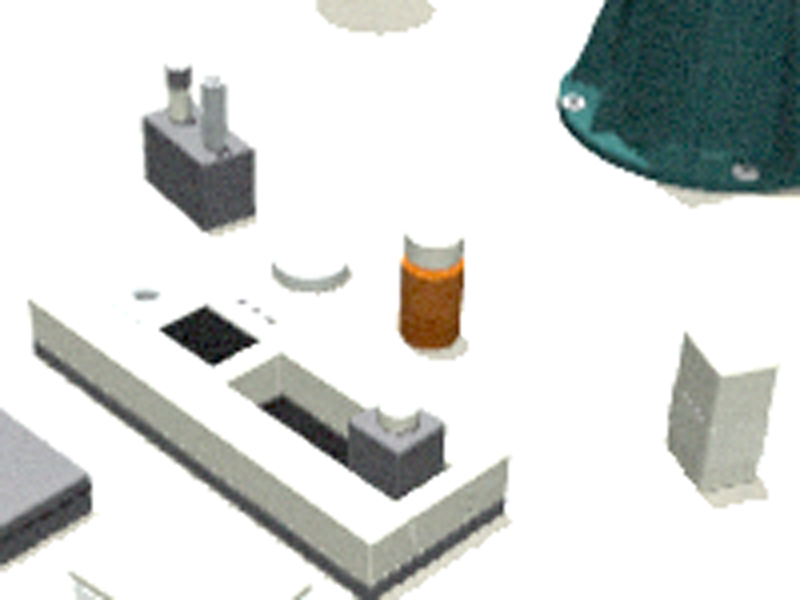

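```bash
python3 - <<'E'
from h import *
v,u=np.mgrid[0:400,0:640]; uv=np.c_[u.ravel(),v.ravel()]
for n in('top','scene'):
    d=np.load(f'pics/{n}.npz')['d']; P=pts(n,uv,d); P=P[d.ravel()>0]
    np.save(f'pics/P{n}.npy',P)
def rect(m):
    q=m[:,:2].astype(np.float32); (c,s,a)=cv2.minAreaRect(q); return np.round(c,4),np.round(s,4),round(a,1),len(m),np.round(m.mean(0),4)
T=pts('top',[(225+x/4,160+y/4) for x,y in[(203,83),(407,160),(550,146),(75,360),(380,345),(697,370),(760,385)]],z=0.055); print(np.round(T,3))
for n in('top','scene'):
    P=np.load(f'pics/P{n}.npy')
    def box(i,r,z0,z1,Q=P): return Q[(abs(Q[:,:2]-T[i,:2])<r).all(1)&(Q[:,2]>z0)&(Q[:,2]<z1)]
    print(n,'table z',np.median(P[(abs(P[:,2])<.02)][:,2]))
    c=pts('top',[(225+405/4,160+135/4)],z=.055)[0]
    m=P[(abs(P[:,0]-c[0])<.11)&(abs(P[:,1]-c[1])<.22)&(abs(P[:,2]-.055)<.006)]; print('deck',rect(m))
    print('cart',rect(box(3,.06,.095,.115)),'side',rect(box(3,.06,.03,.115)))
    print('jar',rect(box(4,.05,.088,.105)),'side',rect(box(4,.05,.02,.105)))
    m=P[(np.hypot(*(P[:,:2]-T[5,:2]).T)<.09)]
    print('stand',rect(m[abs(m[:,2]-.065)<.006]),'tops',rect(m[m[:,2]>.1]))
    print(np.round(m[m[:,2]>.085],3)[::3].tolist()[:60])
E
```

```text
[[ 0.656  0.163  0.055]
 [ 0.593 -0.004  0.055]
 [ 0.605 -0.121  0.055]
 [ 0.431  0.264  0.055]
 [ 0.443  0.018  0.055]
 [ 0.423 -0.238  0.055]
 [ 0.411 -0.289  0.055]]
top table z -0.00019776469822518905
deck (array([0.6179, 0.002 ]), array([0.3601, 0.1303]), 84.7, 3427, array([ 0.6157, -0.0159,  0.0548]))
cart (array([0.4323, 0.2629]), array([0.0566, 0.0462]), 58.1, 277, array([0.4327, 0.2622, 0.1039])) side (array([0.4325, 0.2626]), array([0.0565, 0.0468]), 58.6, 344, array([0.4338, 0.2591, 0.0955]))
jar (array([0.4443, 0.0209]), array([0.0405, 0.0408]), 0.2, 150, array([0.445 , 0.0213, 0.0948])) side (array([0.4452, 0.0224]), array([0.0437, 0.0454]), 45.8, 179, array([0.446 , 0.0222, 0.0904]))
stand (array([ 0.4232, -0.2458]), array([0.1031, 0.0498]), 75.5, 384, array([ 0.4241, -0.2425,  0.065 ])) tops (array([ 0.4238, -0.246 ]), array([0.0738, 0.0193]), 73.7, 80, array([ 0.4224, -0.247 ,  0.1182]))
[[0.439, -0.211, 0.085], [0.437, -0.212, 0.114], [0.433, -0.21, 0.093], [0.435, -0.213, 0.121], [0.435, -0.222, 0.123], [0.431, -0.21, 0.105], [0.432, -0.214, 0.13], [0.432, -0.223, 0
[... 1851 characters left out ...]
 -0.212, 0.124], [0.424, -0.276, 0.093], [0.42, -0.265, 0.096], [0.435, -0.227, 0.116], [0.435, -0.213, 0.121], [0.424, -0.211, 0.117], [0.426, -0.264, 0.095], [0.413, -0.263, 0.09], [0.441, -0.212, 0.12], [0.429, -0.211, 0.116], [0.421, -0.274, 0.085], [0.415, -0.266, 0.086], [0.44, -0.213, 0.116], [0.43, -0.21, 0.113], [0.424, -0.267, 0.086], [0.438, -0.22, 0.108], [0.43, -0.214, 0.108], [0.44, -0.223, 0.104], [0.436, -0.213, 0.106], [0.423, -0.212, 0.102], [0.44, -0.214, 0.104], [0.429, -0.211, 0.101], [0.439, -0.219, 0.098], [0.432, -0.213, 0.098], [0.437, -0.226, 0.091], [0.437, -0.212, 0.096], [0.422, -0.214, 0.09], [0.439, -0.215, 0.093], [0.428, -0.212, 0.089], [0.441, -0.213, 0.09]]
```

```bash
python3 - <<'E'
from h import *
th=np.radians(-5.4); C=np.array([.618,.0015]); X=np.array([np.cos(th),np.sin(th)]); Y=np.array([-X[1],X[0]])
for n in('top','scene'):
    P=np.load(f'pics/P{n}.npy'); a=(P[:,:2]-C)@X; b=(P[:,:2]-C)@Y; z=P[:,2]
    f=lambda m:(m.sum(),np.round(np.percentile(a[m],[0,3,50,97,100]),4),np.round(np.percentile(b[m],[0,3,50,97,100]),4))
    I=(abs(a)<.06)&(abs(b)<.175)
    print(n,'floor',f(I&(abs(z-.015)<.005)&(b>-.04)),'\n pocket',f(I&(z<.047)&(b>-.03)&(b<.09)),'\n well',f(I&(z<.05)&(b<-.09)),'\n flask',f((abs(a)<.06)&(abs(b)<.18)&(abs(z-.09)<.006)))
    print(' cap',f((abs(a)<.06)&(abs(b)<.18)&(abs(z-.105)<.006)))
    # deck edges
    D=abs(z-.055)<.004
    print(' deck',f(D&(abs(a)<.1)&(abs(b)<.2)))
# aperture dark spot centroid
for n in('top','scene'):
    g=cv2.GaussianBlur(cv2.cvtColor(np.load(f'pics/{n}.npz')['im'],cv2.COLOR_RGB2GRAY),(0,0),.7).astype(int)
    A=np.r_[C-.12*Y,.055]; p=proj(n,A)[0]; x,y=np.round(p).astype(int); print(n,p); print(g[y-5:y+6,x-7:x+8])
    print(proj(n,np.array([np.r_[A[:2]+8*.001*(np.cos(t)*X+np.sin(t)*Y),.055] for t in np.arange(4)*np.pi/2])).round(1).tolist())
E
```

```text
top floor (np.int64(510), array([-0.024 , -0.0231,  0.0014,  0.0261,  0.0275]), array([-0.0027,  0.0009,  0.0559,  0.1129,  0.1628])) 
 pocket (np.int64(453), array([-0.0334, -0.0228,  0.0033,  0.0272,  0.0577]), array([-0.0205, -0.0009,  0.0429,  0.0874,  0.0899])) 
 well (np.int64(45), array([-0.0567, -0.0515,  0.0023,  0.0538,  0.0588]), array([-0.1721, -0.1697, -0.1225, -0.1019, -0.0909])) 
 flask (np.int64(143), array([-0.023 , -0.0224, -0.0005,  0.0213,  0.0225]), array([0.114 , 0.1148, 0.1346, 0.1586, 0.1599]))
 cap (np.int64(60), array([-0.0133, -0.0129, -0.0003,  0.0123,  0.0129]), array([0.1249, 0.1251, 0.1365, 0.1477, 0.1479]))
 deck (np.int64(3043), array([-0.0651, -0.0618,  0.    ,  0.0615,  0.0649]), array([-0.1794, -0.1705, -0.0341,  0.1713,  0.1806]))
scene floor (np.int64(168), array([-0.0301, -0.0284, -0.0156, -0.0048, -0.0038]), array([-0.0075, -0.0045,  0.0357,  0.0776,  0.0868])) 
 pocket (np.int64(787), array([-0.0306, -0.0286,  0.007 ,  0.0561,  0.0598]), array([-0.0287, -0.0217,  0.0285,  0.0841,  0.0899])) 
 well (np.int64(192), array([-0.0094,  0.0118,  0.03
[... 1342 characters left out ...]
159]
 [160 159 156 154 151 150 150 149 150 150 151 151 151 153 155]
 [156 154 152 151 149 147 147 148 149 150 150 151 151 151 151]
 [152 151 150 148 144 139 138 138 140 142 146 149 151 150 149]
 [150 149 149 144 129 118 114 113 116 121 131 144 149 150 150]
 [149 149 149 142 116  95  89  90  92  98 115 139 148 149 149]
 [149 150 150 144 120  97  89  91  94 102 120 141 148 149 147]
 [148 150 151 148 137 125 119 119 123 129 138 146 148 146 144]
 [143 148 150 149 147 145 141 141 144 146 147 145 144 141 140]
 [141 141 145 148 149 149 148 148 149 147 144 140 141 145 149]
 [150 143 139 144 147 149 148 147 145 140 140 145 149 153 151]]
[[274.0, 194.3], [277.8, 194.4], [278.2, 192.2], [274.4, 192.1]]
```

```bash
python3 -m jog '[0,0,-73,0.176,-0.624,0,0, 0,0,-73,0.176,-0.624,0,0, 0,0,-73,0.176,-0.624,0,0, 0,0,-73,0.176,-0.624,0,0, 0,0,-73,0.176,-0.624,0,0, 0,0,-73,0.176,-0.624,0,0, 0,0,-73,0.176,-0.624,0,0, 0,0,-73,0.176,-0.624,0,0, 0,0,-73,0.176,-0.624,0,0, 0,0,-73,0.176,-0.624,0,0, 0,0,-73,0.176,-0.624,0,0, 0,0,-73,0.176,-0.624,0,0, 0,0,-73,0.176,-0.624,0,0, 0,0,-73,0.176,-0.624,0,0, 0,0,-73,0.176,-0.624,0,0, 0,0,-73,0.176,-0.624,0,0]' 25
cat > s.py <<'E'
from h import *
s=read_state(); r=R.from_quat(s['tool_rot']); y=r.apply([0,1,0]); z=r.apply([0,0,1])
print(s['time_s'],'tcp',s['tcp_pos'].round(4),'ydir',np.degrees(np.arctan2(y[1],y[0])).round(2),'z',z.round(3),'F',s['contact_force'].round(2),'gap',round(s['finger_gap']*91,1),s['grip_force'])
E
python3 s.py
```

```text
time_s: 2.1
tcp_pos: [0.4452, 0.0226, 0.2139]
tool_rot: [0.741, 0.672, 0.0, 0.0]
contact_force: [-0.7, 0.4, -0.3]
finger_gap: 1.003
grip_force: 0.0
2.1 tcp [0.4452 0.0226 0.2139] ydir -5.58 z [ 0.  0. -1.] F [-0.67  0.43 -0.32] gap 91.3 0.0
```

```bash
python3 -m jog '[0,0,0,0,0,-0.05,0, 0,0,0,0,0,-0.1,0, 0,0,0,0,0,-0.14,0, 0,0,0,0,0,-0.168,0, 0,0,0,0,0,-0.168,0, 0,0,0,0,0,-0.168,255, 0,0,0,0,0,-0.168,255, 0,0,0,0,0,-0.168,255, 0,0,0,0,0,-0.168,255, 0,0,0,0,0,-0.168,255, 0,0,0,0,0,-0.168,255, 0,0,0,0,0,-0.168,255]' 25; python3 s.py
```

```text
time_s: 3.6
tcp_pos: [0.4453, 0.0222, 0.0461]
tool_rot: [0.741, 0.672, 0.0, 0.0]
contact_force: [-1.8, 0.2, 7.5]
finger_gap: 0.521
grip_force: 25.0
3.6 tcp [0.4453 0.0222 0.0461] ydir -5.62 z [ 0. -0. -1.] F [-1.84  0.23  7.51] gap 47.4 25.00192165374756
```

```bash
python3 -m jog '[0,0,0,0,0,0.03,255, 0,0,0,0,0,0.08,255, 0,0,0,0.04,0.01,0.12,255, 0,0,0,0.09,0.03,0.12,255, 0,0,0,0.14,0.05,0.12,255, 0,0,0,0.18,0.0645,0.12,255, 0,0,0,0.181,0.0645,0.12,255, 0,0,0,0.181,0.0645,0.12,255, 0,0,0,0.181,0.0645,0.12,255]'; python3 s.py; python3 - <<'E'
from h import *
v,u=np.mgrid[0:400,0:640]; uv=np.c_[u.ravel(),v.ravel()]
im,d=grab('scene'); P=pts('scene',uv,d); P=P[d.ravel()>0]
im=np.clip(im[80:280,200:440,::-1].astype(float)*1.8,0,255).astype(np.uint8); cv2.imwrite('pics/j1.png',cv2.resize(im,None,fx=3,fy=3))
E
```

```text
time_s: 4.72
tcp_pos: [0.6253, 0.0863, 0.1658]
tool_rot: [0.741, 0.672, -0.0, -0.0]
contact_force: [-0.2, -0.4, -0.4]
finger_gap: 0.515
grip_force: 25.0
4.725 tcp [0.6253 0.0863 0.1658] ydir -5.63 z [-0.001 -0.    -1.   ] F [-0.23 -0.43 -0.44] gap 46.9 24.989205300807953
```

View pics/j1.png

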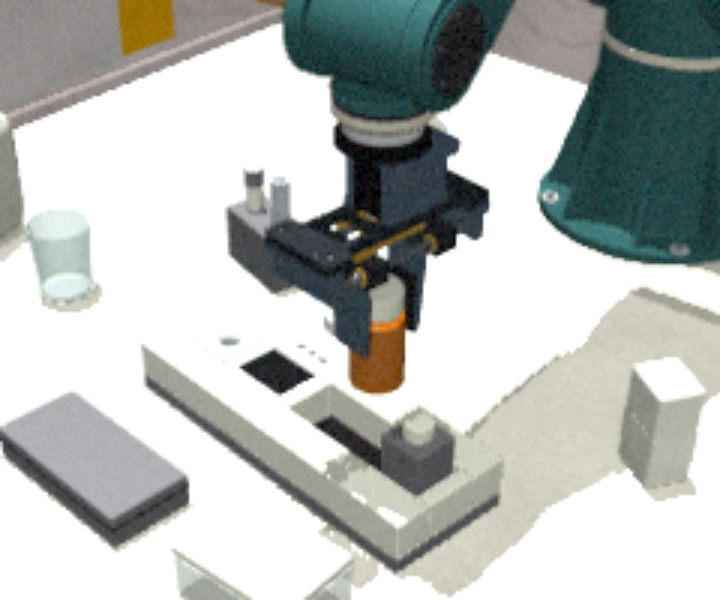

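```bash
python3 -m jog '[0,0,0,0.0005,0.0005,-0.04,255, 0,0,0,0.0005,0.0005,-0.07,255, 0,0,0,0.0005,0.0005,-0.09,255, 0,0,0,0.0005,0.0005,-0.098,255, 0,0,0,0.0005,0.0005,-0.102,255, 0,0,0,0.0005,0.0005,-0.1045,255, 0,0,0,0.0005,0.0005,-0.1045,255]'; python3 s.py
```

```text
time_s: 5.65
tcp_pos: [0.6271, 0.0872, 0.0619]
tool_rot: [0.741, 0.672, 0.0, 0.0]
contact_force: [-0.7, -0.2, -0.5]
finger_gap: 0.518
grip_force: 25.0
5.65 tcp [0.6271 0.0872 0.0619] ydir -5.62 z [ 0.001  0.    -1.   ] F [-0.66 -0.23 -0.54] gap 47.1 24.98970866203308
```

```bash
python3 -m jog '[0,0,0,0,0,-0.001,255, 0,0,0,0,0,-0.0015,255, 0,0,0,0,0,-0.001,0, 0,0,0,0,0,-0.001,0, 0,0,0,0,0,-0.001,0, 0,0,0,0,0,-0.001,0, 0,0,0,0,0,-0.001,0, 0,0,0,0,0,0.04,0, 0,0,0,0,0,0.08,0, 0,0,0,0,0,0.13,0, 0,0,0,0,0,0.13,0]'; python3 s.py; python3 - <<'E'
from h import *
grab('scene');grab('top')
v,u=np.mgrid[0:400,0:640]; uv=np.c_[u.ravel(),v.ravel()]
d=np.load('pics/scene.npz')['d']; P=pts('scene',uv,d)[d.ravel()>0]
m=P[(np.hypot(P[:,0]-.6261,P[:,1]-.0867)<.035)&(abs(P[:,2]-.11)<.006)]; print(len(m),cv2.minEnclosingCircle(m[:,:2].astype(np.float32)),np.median(m[:,2]))
E
```

```text
time_s: 7.02
tcp_pos: [0.6289, 0.0874, 0.1955]
tool_rot: [0.741, 0.672, 0.003, 0.002]
contact_force: [0.1, -0.4, -0.4]
finger_gap: 1.0
grip_force: 0.0
7.025 tcp [0.6289 0.0874 0.1955] ydir -5.62 z [ 0.006  0.001 -1.   ] F [ 0.12 -0.39 -0.38] gap 91.0 0.0
167 ((0.6285732388496399, 0.0876598060131073), 0.023151369765400887) 0.1105966203167974
```

```bash
python3 -m jog '[0,0,-26.4,-0.04,0.036,0,0, 0,0,-26.4,-0.08,0.072,0,0, 0,0,-26.4,-0.12,0.109,0,0, 0,0,-26.4,-0.16,0.145,0,0, 0,0,-26.4,-0.1935,0.176,0,0, 0,0,-26.4,-0.1935,0.176,0,0, 0,0,-26.4,-0.1935,0.176,0,0, 0,0,-26.4,-0.1935,0.176,0,0]'; python3 s.py; sleep 0; python3 s.py
```

```text
time_s: 8.12
tcp_pos: [0.4337, 0.2625, 0.191]
tool_rot: [0.875, 0.484, -0.0, 0.0]
contact_force: [-0.4, -0.2, 1.0]
finger_gap: 0.999
grip_force: 0.0
8.125 tcp [0.4337 0.2625 0.191 ] ydir -32.08 z [-0.001 -0.    -1.   ] F [-0.37 -0.23  0.97] gap 90.9 0.0
8.125 tcp [0.4337 0.2625 0.191 ] ydir -32.08 z [-0.001 -0.    -1.   ] F [-0.37 -0.23  0.97] gap 90.9 0.0
```

```bash
python3 -m jog '[0,0,0,-0.0005,0.0005,-0.05,0, 0,0,0,-0.0005,0.0005,-0.09,0, 0,0,0,-0.0005,0.0005,-0.12,0, 0,0,0,-0.0005,0.0005,-0.141,0, 0,0,0,-0.0005,0.0005,-0.141,0, 0,0,0,-0.0005,0.0005,-0.141,255, 0,0,0,-0.0005,0.0005,-0.141,255, 0,0,0,-0.0005,0.0005,-0.141,255, 0,0,0,-0.0005,0.0005,-0.141,255, 0,0,0,-0.0005,0.0005,-0.141,255, 0,0,0,-0.0005,0.0005,-0.141,255, 0,0,0,-0.0005,0.0005,-0.141,255]' 25; python3 s.py
```

```text
time_s: 9.62
tcp_pos: [0.4328, 0.2638, 0.0506]
tool_rot: [0.875, 0.485, 0.0, -0.0]
contact_force: [-1.4, 0.4, 5.2]
finger_gap: 0.502
grip_force: 25.0
9.625 tcp [0.4328 0.2638 0.0506] ydir -32.02 z [ 0.  0. -1.] F [-1.42  0.42  5.19] gap 45.7 24.986274540424347
```

```bash
python3 -m jog '[0,0,0,0,0,0.03,255, 0,0,0,0,0,0.08,255, 0,0,0,0,0,0.13,255, 0,0,6,0.03,-0.04,0.135,255, 0,0,12,0.07,-0.085,0.135,255, 0,0,18,0.11,-0.135,0.135,255, 0,0,26.6,0.15,-0.185,0.135,255, 0,0,26.6,0.188,-0.2326,0.135,255, 0,0,26.6,0.188,-0.2326,0.135,255, 0,0,26.6,0.188,-0.2326,0.135,255, 0,0,26.6,0.188,-0.2326,0.135,255]'; python3 s.py; python3 - <<'E'
from h import *
im,d=grab('scene'); v,u=np.mgrid[0:400,0:640]; uv=np.c_[u.ravel(),v.ravel()]
P=pts('scene',uv,d)[d.ravel()>0]
C=np.array([.618,.0015]);th=np.radians(-5.4);X=np.array([np.cos(th),np.sin(th)]);Y=np.array([-X[1],X[0]])
a=(P[:,:2]-C)@X;b=(P[:,:2]-C)@Y;z=P[:,2]
m=(abs(a)<.045)&(abs(b-.0298)<.045)&(z>.135)&(z<.175); q=P[m]
print(m.sum(),[np.percentile(a[m],[1,99]).round(4),np.percentile(b[m],[1,99]).round(4)],cv2.minAreaRect(q[:,:2].astype(np.float32)))
im=np.clip(im[80:280,200:440,::-1].astype(float)*1.8,0,255).astype(np.uint8); cv2.imwrite('pics/c1.png',cv2.resize(im,None,fx=3,fy=3))
E
```

```text
time_s: 11.0
tcp_pos: [0.6199, 0.032, 0.1852]
tool_rot: [0.739, 0.673, -0.0, -0.0]
contact_force: [0.2, -0.7, -1.8]
finger_gap: 0.504
grip_force: 25.0
11.0 tcp [0.6199 0.032  0.1852] ydir -5.36 z [-0.001  0.    -1.   ] F [ 0.21 -0.69 -1.78] gap 45.9 24.98447299003601
319 [array([-0.0222,  0.0243]), array([0.0032, 0.0597])] ((0.6353060007095337, 0.04044466093182564), (0.03937958925962448, 0.07114185392856598), 34.08955383300781)
```

View pics/c1.png

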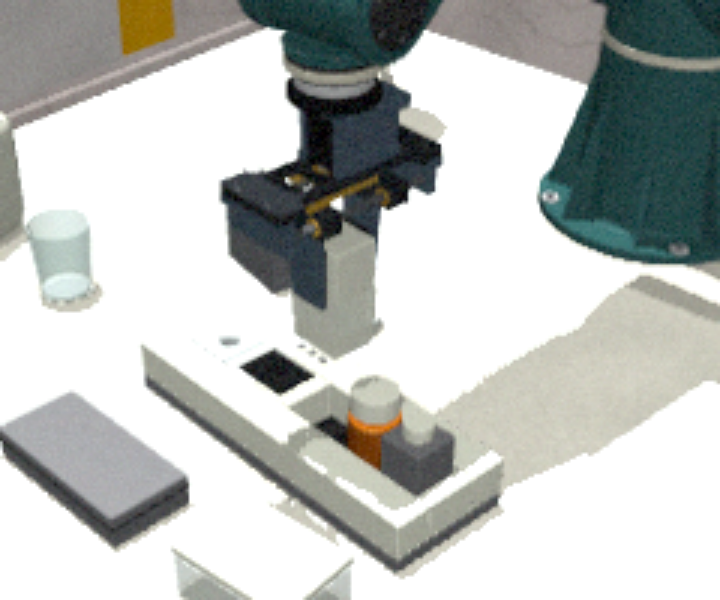

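```bash
python3 -m jog '[0,0,0,0,-0.001,-0.04,255, 0,0,0,0,-0.001,-0.065,255, 0,0,0,0,-0.001,-0.07,255, 0,0,0,0,-0.001,-0.076,255, 0,0,0,0,-0.001,-0.084,255, 0,0,0,0,-0.001,-0.094,255, 0,0,0,0,-0.001,-0.106,255, 0,0,0,0,-0.001,-0.114,255, 0,0,0,0,-0.001,-0.118,255, 0,0,0,0,-0.001,-0.118,255]'; python3 s.py
```

```text
time_s: 12.3
tcp_pos: [0.6207, 0.0301, 0.0672]
tool_rot: [0.74, 0.673, -0.0, -0.0]
contact_force: [-0.6, 0.0, -1.4]
finger_gap: 0.506
grip_force: 25.0
12.3 tcp [0.6207 0.0301 0.0672] ydir -5.42 z [-0.  0. -1.] F [-0.6   0.03 -1.41] gap 46.0 24.98432993888855
```

```bash
python3 -m jog '[0,0,0,0,0,-0.001,255, 0,0,0,0,0,-0.002,255, 0,0,0,0,0,-0.002,0, 0,0,0,0,0,-0.0015,0, 0,0,0,0,0,-0.0015,0, 0,0,0,0,0,-0.0015,0, 0,0,0,0,0,-0.0015,0, 0,0,0,0,0,0.04,0, 0,0,0,0,0,0.08,0, 0,0,0,0,0,0.13,0, 0,0,0,0,0,0.13,0, 0,0,0,0,0,0.13,0]'; python3 s.py; python3 - <<'E'
from h import *
v,u=np.mgrid[0:400,0:640]; uv=np.c_[u.ravel(),v.ravel()]
im,d=grab('scene'); P=pts('scene',uv,d)[d.ravel()>0]
C=np.array([.618,.0015]);th=np.radians(-5.4);X=np.array([np.cos(th),np.sin(th)]);Y=np.array([-X[1],X[0]])
a=(P[:,:2]-C)@X;b=(P[:,:2]-C)@Y;z=P[:,2]
for nm,b0,r,h in(('cart',.03,.033,.12),('jar',.0865,.027,.11),('flask',.137,.026,.09)):
    m=(abs(a)<.04)&(abs(b-b0)<r)&(abs(z-h)<.004)
    print(nm,m.sum(),np.percentile(a[m],[1,99]).round(4),np.percentile(b[m],[1,99]).round(4),np.median(z[m]).round(4))
im=np.clip(im[80:280,200:440,::-1].astype(float)*1.8,0,255).astype(np.uint8); cv2.imwrite('pics/c2.png',cv2.resize(im,None,fx=3,fy=3))
E
```

```text
time_s: 13.8
tcp_pos: [0.6204, 0.03, 0.197]
tool_rot: [0.74, 0.673, -0.0, -0.0]
contact_force: [-0.6, 0.0, -0.2]
finger_gap: 1.0
grip_force: 0.0
13.8 tcp [0.6204 0.03   0.197 ] ydir -5.42 z [-0. -0. -1.] F [-0.6   0.   -0.24] gap 91.0 0.0
cart 233 [-0.0204  0.0249] [0.0008 0.0566] 0.1208
jar 152 [-0.0189  0.0225] [0.0666 0.1063] 0.111
flask 148 [-0.0216  0.0243] [0.1153 0.1607] 0.0906
```

View pics/c2.png

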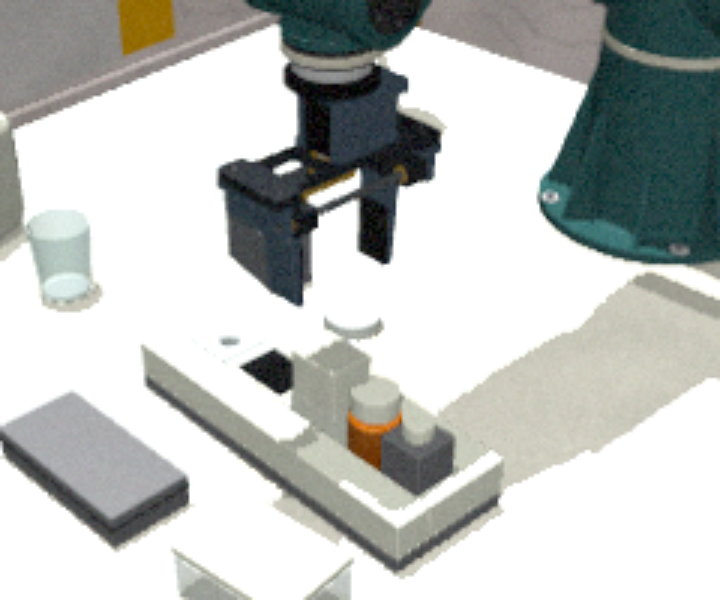

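```bash
python3 -m jog '[0,0,-9.4,-0.035,-0.046,0,0, 0,0,-9.4,-0.07,-0.092,0,0, 0,0,-9.4,-0.105,-0.138,0,0, 0,0,-9.4,-0.14,-0.184,0,0, 0,0,-9.4,-0.17,-0.223,0,0, 0,0,-9.4,-0.19,-0.2485,0,0, 0,0,-9.4,-0.19,-0.2485,0,0, 0,0,-9.4,-0.19,-0.2485,0,0, 0,0,-9.4,-0.19,-0.2485,-0.04,0, 0,0,-9.4,-0.19,-0.2485,-0.075,0, 0,0,-9.4,-0.19,-0.2485,-0.1,0, 0,0,-9.4,-0.19,-0.2485,-0.12,0, 0,0,-9.4,-0.19,-0.2485,-0.12,0, 0,0,-9.4,-0.19,-0.2485,-0.12,0]'; python3 s.py
```

```text
time_s: 15.6
tcp_pos: [0.4313, -0.2181, 0.0779]
tool_rot: [0.792, 0.61, 0.0, 0.0]
contact_force: [0.3, -0.0, -0.2]
finger_gap: 1.002
grip_force: 0.0
15.6 tcp [ 0.4313 -0.2181  0.0779] ydir -14.77 z [ 0. -0. -1.] F [ 0.25 -0.04 -0.17] gap 91.2 0.0
```

Close, then lift 90 mm.

```bash
python3 -m jog '[0,0,0,0,0,0,255, 0,0,0,0,0,0,255, 0,0,0,0,0,0,255, 0,0,0,0,0,0,255, 0,0,0,0,0,0,255, 0,0,0,0,0,0,255, 0,0,0,0,0,0,255, 0,0,0,0,0,0,255, 0,0,0,0,0,0,255, 0,0,0,0,0,0,255]' 40; python3 s.py; python3 -m jog '[0,0,0,0,0,0.02,255, 0,0,0,0,0,0.05,255, 0,0,0,0,0,0.08,255, 0,0,0,0,0,0.11,255, 0,0,0,0,0,0.12,255, 0,0,0,0,0,0.12,255, 0,0,0,0,0,0.12,255]'; python3 s.py;  python3 - <<'E'
from h import *
im,d=grab('scene')
p=proj('scene',[[.431,-.2185,.215]])[0];print(p); x,y=p.astype(int)
o=np.clip(im[max(0,y-50):y+70,max(0,x-60):x+60,::-1].astype(float)*1.8,0,255).astype(np.uint8); cv2.imwrite('pics/st.png',cv2.resize(o,None,fx=5,fy=5))
E
```

```text
time_s: 16.85
tcp_pos: [0.4307, -0.2184, 0.0774]
tool_rot: [0.792, 0.61, -0.0, -0.0]
contact_force: [0.5, -0.7, -0.3]
finger_gap: 0.172
grip_force: 40.0
16.85 tcp [ 0.4307 -0.2184  0.0774] ydir -14.82 z [-0.  0. -1.] F [ 0.46 -0.67 -0.33] gap 15.6 39.99992609024048
time_s: 17.73
tcp_pos: [0.4302, -0.2181, 0.1962]
tool_rot: [0.792, 0.61, -0.0, -0.001]
contact_force: [-0.2, 0.6, -0.8]
finger_gap: 0.176
grip_force: 40.0
17.725 tcp [ 0.4302 -0.2181  0.1962] ydir -14.82 z [-0.001  0.001 -1.   ] F [-0.17  0.61 -0.77] gap 16.0 39.99984920024872
[292.10415742 113.94121571]
```

View pics/st.png

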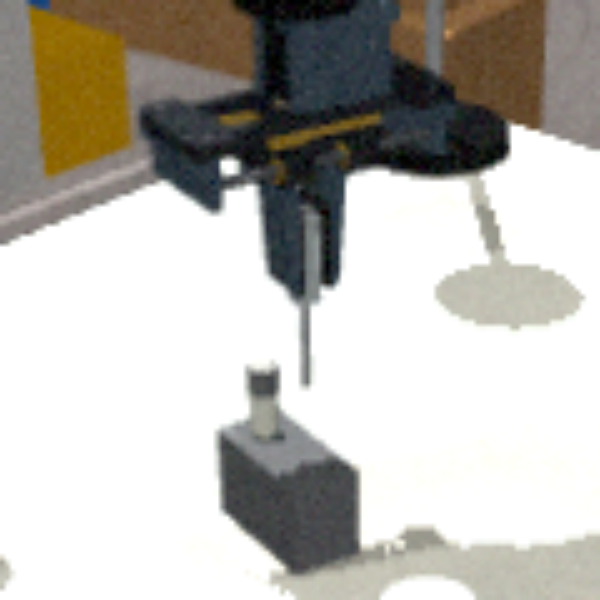

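```bash
python3 - <<'E'
from h import *
print(pts('scene',[(293.2,139.6)],z=.1238), proj('scene',[[.4302,-.2181,.1238]]))
E
python3 -m jog '[0,0,0,0.035,0.02,0,255, 0,0,0,0.07,0.04,0,255, 0,0,0,0.105,0.06,0,255, 0,0,0,0.14,0.08,0,255, 0,0,0,0.165,0.094,0,255, 0,0,0,0.1762,0.1003,0,255, 0,0,0,0.1762,0.1003,-0.02,255, 0,0,0,0.1762,0.1003,-0.04,255, 0,0,0,0.1762,0.1003,-0.055,255, 0,0,0,0.1762,0.1003,-0.059,255, 0,0,0,0.1762,0.1003,-0.059,255, 0,0,0,0.1762,0.1003,-0.059,255]'; python3 s.py
python3 - <<'E'
from h import *
im,d=grab('scene')
o=np.clip(im[145:220,230:330,::-1].astype(float)*1.6,0,255).astype(np.uint8); cv2.imwrite('pics/ap.png',cv2.resize(o,None,fx=8,fy=8,interpolation=cv2.INTER_CUBIC))
t=read_state()['tcp_pos']; print(proj('scene',[t-[0,0,.0724],[.6067,-.118,.055]]))
E
```

```text
[[ 0.42726692 -0.22007359  0.1238    ]] [[293.00476496 140.11899907]]
time_s: 19.27
tcp_pos: [0.6073, -0.1183, 0.1391]
tool_rot: [0.792, 0.61, 0.0, 0.0]
contact_force: [0.8, -0.2, -1.3]
finger_gap: 0.176
grip_force: 40.0
19.275 tcp [ 0.6073 -0.1183  0.1391] ydir -14.82 z [ 0.001 -0.    -1.   ] F [ 0.77 -0.15 -1.34] gap 16.0 39.99976694583893
[[275.69320715 189.97951247]
 [276.09383816 193.21384393]]
```

View pics/ap.png

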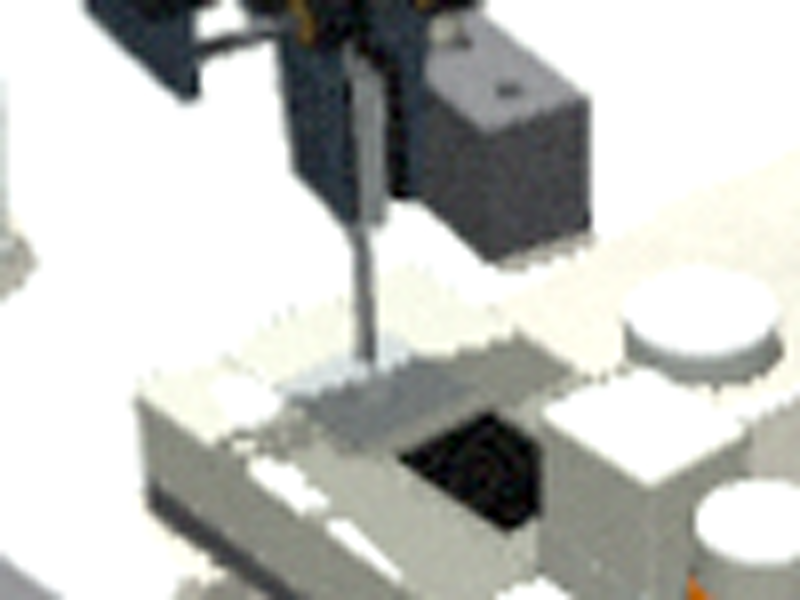

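```bash
python3 -m jog '[0,0,0,-0.0004,0.0002,-0.006,255, 0,0,0,-0.0004,0.0002,-0.01,255, 0,0,0,-0.0004,0.0002,-0.013,255, 0,0,0,-0.0004,0.0002,-0.016,255, 0,0,0,-0.0004,0.0002,-0.019,255, 0,0,0,-0.0004,0.0002,-0.019,255]'; python3 s.py
```

```text
time_s: 20.08
tcp_pos: [0.6064, -0.1179, 0.1192]
tool_rot: [0.792, 0.61, -0.0, -0.0]
contact_force: [0.3, -0.2, -0.6]
finger_gap: 0.175
grip_force: 40.0
20.075 tcp [ 0.6064 -0.1179  0.1192] ydir -14.82 z [-0.  0. -1.] F [ 0.34 -0.17 -0.63] gap 15.9 39.99979376792908
```

```bash
python3 -m jog '[0,0,0,0,0,-0.007,255, 0,0,0,0,0,-0.014,255, 0,0,0,0,0,-0.018,255, 0,0,0,0,0,-0.021,255, 0,0,0,0,0,-0.023,255, 0,0,0,0,0,-0.025,255, 0,0,0,0,0,-0.025,255, 0,0,0,0,0,-0.025,255]'; python3 s.py
```

```text
time_s: 21.08
tcp_pos: [0.6065, -0.118, 0.0946]
tool_rot: [0.792, 0.61, -0.0, -0.0]
contact_force: [-1.5, 0.2, 1.9]
finger_gap: 0.172
grip_force: 40.0
21.075 tcp [ 0.6065 -0.118   0.0946] ydir -14.82 z [-0.  0. -1.] F [-1.5   0.15  1.86] gap 15.6 40.000593066215515
```

Spring contact is showing; press the rest and a little beyond.

```bash
python3 -m jog '[0,0,0,0,0,-0.001,255, 0,0,0,0,0,-0.002,255, 0,0,0,0,0,-0.003,255, 0,0,0,0,0,-0.003,255, 0,0,0,0,0,-0.003,255, 0,0,0,0,0,-0.003,255]'; python3 s.py; python3 -m jog '[0,0,0,0,0,-0.0005,255, 0,0,0,0,0,-0.001,255, 0,0,0,0,0,-0.001,255, 0,0,0,0,0,-0.001,255]';python3 s.py
```

```text
time_s: 21.82
tcp_pos: [0.6066, -0.1179, 0.0915]
tool_rot: [0.792, 0.61, 0.0, 0.0]
contact_force: [-2.2, 0.3, 5.2]
finger_gap: 0.171
grip_force: 40.0
21.825 tcp [ 0.6066 -0.1179  0.0915] ydir -14.82 z [ 0. -0. -1.] F [-2.21  0.34  5.2 ] gap 15.5 40.001294016838074
time_s: 22.32
tcp_pos: [0.6067, -0.118, 0.0911]
tool_rot: [0.792, 0.61, 0.0, 0.0]
contact_force: [-5.8, 1.0, 13.0]
finger_gap: 0.174
grip_force: 40.0
22.325 tcp [ 0.6067 -0.118   0.0911] ydir -14.82 z [ 0. -0. -1.] F [-5.78  0.97 12.98] gap 15.9 40.00861644744873
```

```bash
python3 -m jog '[0,0,0,0,0,0,255, 0,0,0,0,0,0,255, 0,0,0,0,0,0,255, 0,0,0,0,0,0,255]'; python3 -c "
from h import *
v,u=np.mgrid[0:400,0:640]; uv=np.c_[u.ravel(),v.ravel()]
im,d=grab('scene'); P=pts('scene',uv,d)[d.ravel()>0]
for x,y,h in((.6207,.030,.12),(.6261,.087,.11),(.631,.138,.09)):
    m=P[(np.hypot(P[:,0]-x,P[:,1]-y)<.03)&(abs(P[:,2]-h)<.004)];print(len(m),m.mean(0).round(4))
print(job_done())"
```

```text
time_s: 22.82
tcp_pos: [0.6067, -0.118, 0.091]
tool_rot: [0.792, 0.61, 0.0, 0.0]
contact_force: [-5.0, 2.1, 12.6]
finger_gap: 0.168
grip_force: 40.0
216 [0.6236 0.031  0.1208]
156 [0.6295 0.0878 0.1106]
139 [0.6387 0.143  0.0906]
the job is handed in; nothing more can be done
None
```

I handed the job in at about 23 s of the 69 s allowed. The jar and cartridge stand upright in the bay beside the flask, let go, and the gripped stylus holds the reset button at its stop with about 13 N; I haven't seen the verdict.

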